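# Find the bearing under the lids

## Robot

A 7-joint arm with a two-finger parallel gripper is mounted at the origin on the work surface. World frame = base frame: x ahead of the robot, y to its left, z up, the work surface at z = 0. Lengths are in m, angles in rad, forces in N, time in s.
With the tool pointing down it reaches from about 0.425 to 0.875 m from the base axis. Payload 8.4 kg.
Tool frame: the origin (TCP) lies at the very end of the fingers, on their centre line; the grasp point (between the pads) lies 19 mm behind it (manip.grasp_offset is the distance from the TCP to the grasp point, in m); z points along the fingers, y is the line along which they close (so a half turn about z gives the same grasp; the last joint's range is limited). The gripper opens to 85 mm and grips with 20 to 120 N. Pads are 22 mm wide; open, the fingers measure 114 mm over their backs; the gripper's body (76 mm by 85 mm) begins 54 mm behind the grasp point. The pads swing forward as they close: fully open they stand 13 mm farther back than shut.
Start: joints at [1.236, 0.333, 0.04, 1.465, -0.013, 1.343, -0.059], TCP at [0.152, -0.632, 0.231] pointing down, gripper open.
Joint ranges: [-2.58, 2.58], [-0.38, 2.09], [-1.3, 1.39], [0.25, 2.4], [-1.5, 4.64], [0.08, 2.09], [-2.65, 2.65]. Speed limits (rad/s): [2.22, 2.22, 2.79, 2.79, 3.14, 3.14, 3.14].

## Interface

Orientations are given as a rotation vector (axis times angle).
In Python, from cell import manip, vision gives the robot as it stands.
- The arm moves only by the tool send_rows, never from a script. Its argument "deltas" is one flat list of numbers, 7 for each row, row after row: the shift along the tool's x, y, z normalised to -1 to 1, where 1 is 150 mm, then the turn, a rotation vector about the tool's x, y, z normalised to -1 to 1, where 1 is 1.5 rad, then the opening, from 0 (shut) to 1 (fully open). A call has 1 to 10 rows; each row is the pose to reach, as a shift and turn from the pose commanded when the call began, along the tool's axes at that moment; what a row does not reach only later rows make up. A row lasts 1/8 s, in which the tool goes at most 62.5 mm and 10.7 degrees, less where a joint would pass 70% of its speed; a pose out of reach is approached as far as the arm can. A call with a number of a shift or a turn outside -1 to 1 is refused whole. A call with a gripper value outside its range is refused whole. The fingers move at their own pace and stop on an object; "squeeze" is the grip in N (left out, the last holds). Time passes only in rows, so rows that repeat a pose let the fingers close. It gives the time, the measured TCP pose, the force, the opening and the grip force at its end, in the units of the state.
- manip.observe(): the state, without advancing time (a new reading comes with each control period).
- vision.capture(name): name is "side" or "top" or "wrist"; returns (picture, depth): 384x512x3 uint8, red, green, blue; 384x512 float32, m along the optical axis (not along the pixel's ray), 0 where there is no reading.
- vision.calibration(name): a dict with "fx", "fy", "cx", "cy" (pixels), "rvec" (rotation vector, rad) and "tvec" (3), from world to camera coordinates, as OpenCV has them. Camera axes: x right, y down, z forward; pixel columns grow to the right and rows downward; lengths in m; the calibration is good to about 2 mm. A picture is of the moment at which its call begins: read the wrist's pose just before it. calibration takes no time and is no camera call; for the wrist camera it gives the pose at the moment of the call.
- manip.job_done(): hands the job in; it is judged then, once.
The state is a dict: "t": time; "qpos": joint angles; "qd": joint speeds; "joint_torque": joint torques, N m; "eef_pos": TCP position; "tcp_rot": TCP orientation; "contact_force": force on the tool from outside, world axes, zero at the start; "ft_torque": the same for the moment, N m; "finger_gap": finger opening in m; "gripper_force": force on a finger pad.
Only numpy, scipy, OpenCV 4.12 (cv2) and the standard library are available. Lean on these libraries where they do the work, as an engineer would, in place of code of your own. Each camera call takes 0.05 s, during which the arm holds its last target. There are 200 camera calls.

## Task

One of the two lidded white tubs on the bench holds a ball bearing and the other an oblong steel clamp bar. Lift the lids to find the bearing, take it out and lay it flat in the open blue tray. Any lid you lift must end lying knob up, flat on the bench or properly back on its own tub.

Things in the scene. Friction and masses are not known exactly. Their poses are not given: they have to be found in the camera images.
- lid_1: loose white lid of the left (+y) tub, 90 g: 136 mm disc, 5 mm thick, over a 4 mm deep plug, 112 mm wide; on top a black upright knob, 24 mm wide, 30 mm tall. Lifts straight up by the knob. Origin: centre of the plug's underside, z up: disc top at 9 mm, knob top at 39 mm. Origin 36 mm above the bench on its tub, 0 lying on the bench. Bench 0.44 m ahead and 0.30 m left or right of the robot is clear for lids
- lid_2: lid of the right (-y) tub, the same as lid_1 in every way. Each lid starts centred on its own round white tub, which is fixed to the bench: 132 mm outside and 124 mm inside diameter, 40 mm high, floor 4 mm above the bench; the plug has 6 mm play all round in the tub's mouth
- bearing: ball bearing: round steel ring with black shield face and dark bore, 35 mm outside diameter, 14 mm thick, 54 g, flat within 4 mm of the centre of either tub's floor, hidden until that tub's lid is off (the other tub holds a steel bar 60 x 20 x 14 mm with two holes). Origin: centre of its underside, 4 mm above the bench at the start, z up along its axis
- tray: the open blue plastic tray on the bench between the tubs and the robot, fixed: 104 mm square outside, 96 mm square inside, 18 mm high, walls and floor 4 mm thick, nothing in it. Origin: centre of its underside, on the bench; x and y along its sides, z up
Not all that is in view belongs to the job. What is shaped like the lid_1 but green is not meant. There is more than one size of the tray; the job needs the larger.

How it is judged:
By the outcome, as a careful person would: the job done as asked, in the order asked, and still so for the second after the job is handed in, with the robot touching nothing.
It also fails if it takes over 64 s, if anything falls off the work surface, if the arm or the gripper's body presses on something with over 40 N, if the wrist force passes 120 N, or if a joint passes its speed limit or range.

## Working session

There is one attempt and no reset: what is moved stays moved. The work goes in short steps, Python scripts to look and compute and a tool call to move; the robot and the scene stay as the last step left them, time stands still between calls to the robot, and variables do not carry over. Pictures are saved under pics/ and viewed, at most 10 in all, crops included, and the job is handed in when it is done.

Besides the shell and the picture viewer there is one more tool, called as name(argument=value, ...), one argument or row to a line, values as JSON. send_rows: Moves the arm, as the interface text tells. Scaled input: -1 to 1 covers 150 mm each way for a shift and 1.5 rad each way for a turn. Its arguments: {"type":"object","properties":{"deltas":{"type":"array"},"squeeze":{"type":"number"}},"required":["deltas"]}

```bash
mkdir -p pics; ls
cat > h.py <<'E'
import numpy as np, cv2
from cell import manip, vision
from scipy.spatial.transform import Rotation as R
def cam(n):
    c=vision.calibration(n); Rm=cv2.Rodrigues(np.array(c["rvec"],float))[0]
    return c,Rm,np.array(c["tvec"],float).ravel()
def onplane(n,u,v,z,C=None):
    c,Rm,t=C or cam(n); o=-Rm.T@t
    d=Rm.T@np.array([(u-c["cx"])/c["fx"],(v-c["cy"])/c["fy"],1.])
    return o+d*(z-o[2])/d[2]
def snap(n,f):
    C=cam(n); p,d=vision.capture(n); cv2.imwrite("pics/"+f,p[:,:,::-1]); np.save("pics/"+f+".npy",d); return p,d,C
def tool(target,yaw=None):
    s=manip.observe(); Rt=R.from_rotvec(s["tcp_rot"])
    return Rt.inv().apply(np.array(target)-s["eef_pos"])/0.15
E
python3 - <<'E'
from h import *
p,d,C=snap("top","top0.png"); p2,_,_=snap("side","side0.png")
s=manip.observe(); print(s); print(R.from_rotvec(s["tcp_rot"]).as_matrix().round(3)); print(manip.grasp_offset)
im=np.hstack([p,p2]); cv2.imwrite("pics/both.png",cv2.resize(im,(800,300))[:,:,::-1])
E
```

```text
pics
{'t': 0.1, 'qpos': array([ 1.2358058 ,  0.33381789,  0.03984153,  1.46617338, -0.01339001,
        1.34330728, -0.05852488]), 'qd': array([-0.0009012 , -0.0001342 , -0.00047425, -0.00166351,  0.00104529,
        0.00016519,  0.00093203]), 'joint_torque': array([ 3.88365181e-03, -6.60018754e+01,  1.37015708e+00, -4.06471753e+01,
        1.69672212e-02,  9.05775261e-03,  1.87629684e-05]), 'eef_pos': array([ 0.15174301, -0.63161677,  0.23052885]), 'tcp_rot': array([-3.11838009e+00, -3.69342330e-01,  4.13060893e-04]), 'contact_force': array([ 0.57469995,  0.20631473, -0.08164063]), 'ft_torque': array([-0.03654753, -0.03471685,  0.00499592]), 'gripper_force': 0.0, 'finger_gap': 0.08565055087455763}
[[ 0.972  0.234 -0.   ]
 [ 0.234 -0.972  0.001]
 [-0.    -0.001 -1.   ]]
0.0187
```

View pics/top0.png

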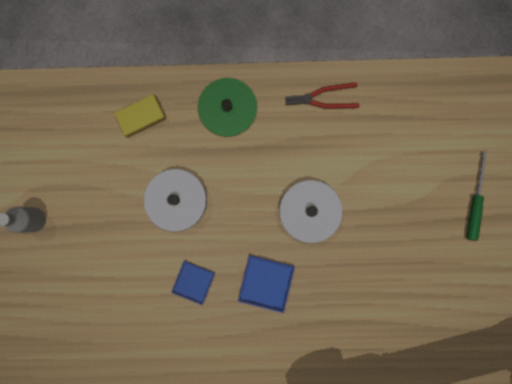

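View pics/side0.png

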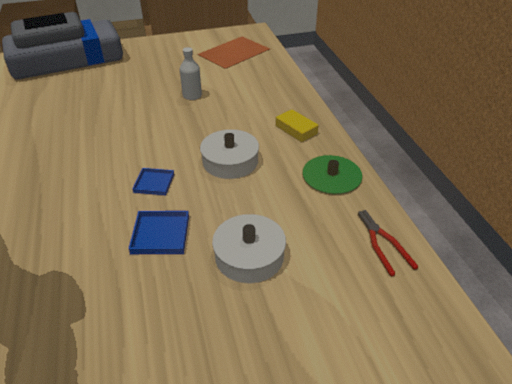

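Candidates in the top view are the white lids at (175,200) and (311,211), with a green decoy at (227,107). The large tray is at (267,283) and the small decoy tray at (193,282).

Run:
```python
from h import *
p=cv2.imread("pics/top0.png"); C=cam("top"); h=cv2.cvtColor(p,cv2.COLOR_BGR2HSV)
def blobs(m,lo):
    for c in cv2.findContours(m.astype(np.uint8),cv2.RETR_EXTERNAL,cv2.CHAIN_APPROX_NONE)[0]:
        if cv2.contourArea(c)>lo: yield c
for c in blobs((h[...,1]<40)&(h[...,2]>120),1000):
    (u,v),r=cv2.minEnclosingCircle(c); a=onplane("top",u,v,.045,C); print("lid",u,v,r,a)
dark=(h[...,2]<60)
for c in blobs(dark[180:230],30):
    (u,v),r=cv2.minEnclosingCircle(c); v+=180; print("knob",u,v,r,onplane("top",u,v,.075,C))
for c in blobs((h[...,0]>105)&(h[...,0]<130)&(h[...,1]>120),300):
    (u,v),w,a=cv2.minAreaRect(c); b=cv2.boxPoints(((u,v),w,a)); P=np.array([onplane("top",*q,.018,C) for q in b]); print("tray",u,v,w,a,P.mean(0),[np.linalg.norm(P[0]-P[1]),np.linalg.norm(P[1]-P[2])],np.degrees(np.arctan2(*(P[1]-P[0])[1::-1])))
c2=p[160:330,130:360]; cv2.imwrite("pics/crop.png",cv2.resize(c2,None,fx=3,fy=3,interpolation=2))
s=manip.observe(); print(s["eef_pos"]);
```

```text
lid 310.60107421875 211.18846130371094 31.409509658813477 [ 0.60411919 -0.1214249   0.045     ]
lid 174.49172973632812 199.84710693359375 31.218881607055664 [0.63574748 0.17298535 0.045     ]
knob 35.5 214.0 9.861641883850098 [0.61144822 0.4626179  0.075     ]
knob 311.3333435058594 210.6666660308838 4.71413516998291 [ 0.60461919 -0.11998484  0.075     ]
knob 471.0 212.0 17.46434783935547 [ 0.59389221 -0.45335723  0.075     ]
knob 173.0 199.5 5.2202534675598145 [0.63511331 0.17089997 0.075     ]
tray 193.2069091796875 281.9827575683594 (31.196815490722656, 31.38251304626465) 21.80141258239746 [0.45523636 0.13868756 0.018     ] [np.float64(0.06837108683562607), np.float64(0.0689497429750841)] -22.854133299667843
tray 265.91180419921875 283.35296630859375 (45.11162567138672, 45.839229583740234) 14.03624439239502 [ 0.44882258 -0.02117105  0.018     ] [np.float64(0.0998654822076989), np.float64(0.09921743192985803)] -15.44058600901069
[ 0.15174301 -0.63161677  0.23052885]
```

View pics/crop.png

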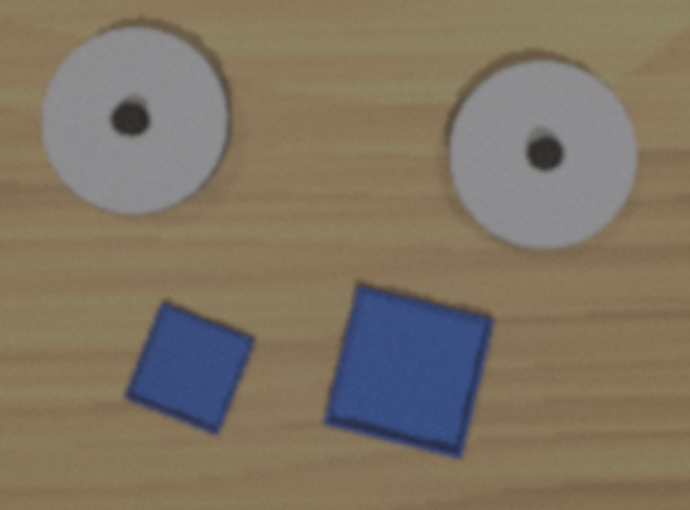

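The crop confirms two white lids with black knobs, and that the large tray is the one at crop (410,370). I'm starting with lid_2, the nearer one.

send_rows(
  deltas=[0.93,-0.65,0,0,0,0,1,0.93,-0.65,0,0,0,0,1,0.93,-0.65,0,0,0,0,1,0.93,-0.65,0,0,0,0,1],
  squeeze=40,
)

```text
t: 0.6
eef_pos: [0.2681, -0.5016, 0.2314]
tcp_rot: [-3.118, -0.379, -0.002]
contact_force: [-0.1, 0.3, -0.1]
finger_gap: 0.0853
gripper_force: 0.0
```

send_rows(
  deltas=[0.93,-0.65,0,0,0,0,1,0.93,-0.65,0,0,0,0,1,0.93,-0.65,0,0,0,0,1,0.93,-0.65,0,0,0,0,1],
)

```text
t: 1.1
eef_pos: [0.3798, -0.3748, 0.2312]
tcp_rot: [-3.118, -0.378, -0.001]
contact_force: [-0.1, -0.5, -0.1]
finger_gap: 0.0855
gripper_force: 0.0
```

send_rows(
  deltas=[0.93,-0.65,0,0,0,0,1,0.93,-0.65,0,0,0,0,1,0.93,-0.65,0,0,0,0,1,0.93,-0.65,0,0,0,0,1],
)

```text
t: 1.6
eef_pos: [0.492, -0.2479, 0.231]
tcp_rot: [-3.118, -0.376, -0.0]
contact_force: [-1.0, -1.2, -1.0]
finger_gap: 0.0852
gripper_force: 0.0
```

send_rows(
  deltas=[0.93,-0.65,0,0,0,0,1,0.93,-0.65,0,0,0,0,1,0.93,-0.65,0,0,0,0,1,0.93,-0.65,0,0,0,0,1,0.93,-0.65,0,0,0,0,1],
)

```text
t: 2.22
eef_pos: [0.6026, -0.1254, 0.2307]
tcp_rot: [3.119, 0.365, -0.002]
contact_force: [0.4, -1.0, 0.3]
finger_gap: 0.0858
gripper_force: 0.0
```

Run:
```python
from h import *
s=manip.observe(); print(s["t"],s["eef_pos"],s["qpos"],R.from_rotvec(s["tcp_rot"]).as_matrix().round(3))
print(tool([.6045,-.1205,.048]))
p,d,C=snap("wrist","w0.png")
h=cv2.cvtColor(p,cv2.COLOR_RGB2HSV)
for c in cv2.findContours((h[...,2]<60).astype(np.uint8),cv2.RETR_EXTERNAL,cv2.CHAIN_APPROX_NONE)[0]:
    if cv2.contourArea(c)>150:
        (u,v),r=cv2.minEnclosingCircle(c); dd=d[int(v),int(u)]; print(u,v,r,dd,onplane("wrist",u,v,.075,C))
```

```text
2.225 [ 0.6025551  -0.12536084  0.23074588] [ 0.46411054  0.29496735 -0.41076295  1.53526109  0.12074391  1.33755548
 -1.29679809] [[ 0.973  0.231 -0.001]
 [ 0.231 -0.973 -0.001]
 [-0.002  0.001 -1.   ]]
[ 0.02193792 -0.02938556  1.2182539 ]
255.5 346.5 258.09405517578125 0.082263455 [ 0.39983439 -0.17541267  0.075     ]
251.0 165.62962341308594 13.955982208251953 0.3044859 [ 0.60605075 -0.12167796  0.075     ]
```

View pics/w0.png

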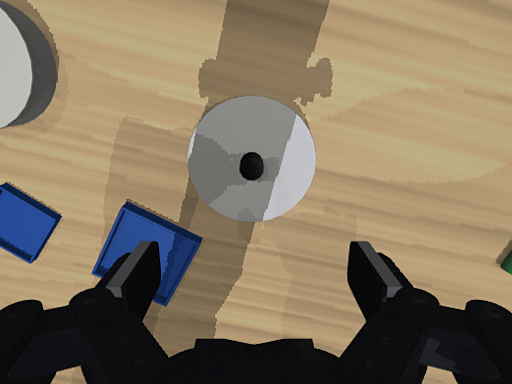

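The wrist view shows the lid_2 knob at (251,165), which agrees with the top view. I'm going down to grip it.

send_rows(
  deltas=[0.017,-0.005,0.8,0,0,0,1,0.017,-0.005,0.8,0,0,0,1,0.017,-0.005,0.8,0,0,0,1,0.017,-0.005,0.8,0,0,0,1],
)

```text
t: 2.78
eef_pos: [0.6064, -0.1225, 0.1137]
tcp_rot: [3.119, 0.367, 0.003]
contact_force: [1.0, 0.3, 1.0]
finger_gap: 0.0859
gripper_force: 0.0
```

send_rows(
  deltas=[0,0,0.2,0,0,0,1,0,0,0.41,0,0,0,1,0,0,0.41,0,0,0,0.6,0,0,0.41,0,0,0,0.1,0,0,0.41,0,0,0,0.1,0,0,0.41,0,0,0,0.1,0,0,0.41,0,0,0,0.1],
)

```text
t: 3.65
eef_pos: [0.6067, -0.1213, 0.0519]
tcp_rot: [3.119, 0.369, 0.004]
contact_force: [-2.3, -0.1, 7.2]
finger_gap: 0.0225
gripper_force: 38.9
```

send_rows(
  deltas=[0,0,-0.1,0,0,0,0.1,0,0,-0.3,0,0,0,0.1,0,0,-0.5,0,0,0,0.1,0,0,-0.5,0,0,0,0.1],
)

```text
t: 4.15
eef_pos: [0.6075, -0.1212, 0.1287]
tcp_rot: [3.118, 0.369, 0.008]
contact_force: [-0.2, -0.0, -0.7]
finger_gap: 0.0226
gripper_force: 39.3
```

send_rows(
  deltas=[-0.2,0.13,0,0,0,0,0.1,-0.45,0.3,0,0,0,0,0.1,-0.7,0.45,0,0,0,0,0.1,-0.7,0.45,0,0,0,0,0.1],
)

```text
t: 4.65
eef_pos: [0.5164, -0.2147, 0.1245]
tcp_rot: [3.12, 0.361, -0.003]
contact_force: [0.0, 1.0, 0.3]
finger_gap: 0.0224
gripper_force: 39.3
```

send_rows(
  deltas=[-0.2,0.14,0,0,0,0,0.1,-0.45,0.3,0,0,0,0,0.1,-0.65,0.455,0,0,0,0,0.1,-0.65,0.455,0,0,0,0,0.1],
)

```text
t: 5.15
eef_pos: [0.4386, -0.3025, 0.1246]
tcp_rot: [3.12, 0.363, -0.002]
contact_force: [0.1, 1.2, -0.7]
finger_gap: 0.0223
gripper_force: 39.4
```

Run:
```python
from h import *
s=manip.observe(); print(s["t"],s["eef_pos"],s["finger_gap"],s["contact_force"])
p,d,C=snap("top","top1.png")
cv2.imwrite("pics/top1c.png",cv2.resize(p[150:350,130:450,::-1],None,fx=2.4,fy=2.4,interpolation=2))
```

```text
5.15 [ 0.43861812 -0.30252035  0.12460781] 0.02229870579003057 [ 0.11775947  1.20533683 -0.65223898]
```

View pics/top1c.png

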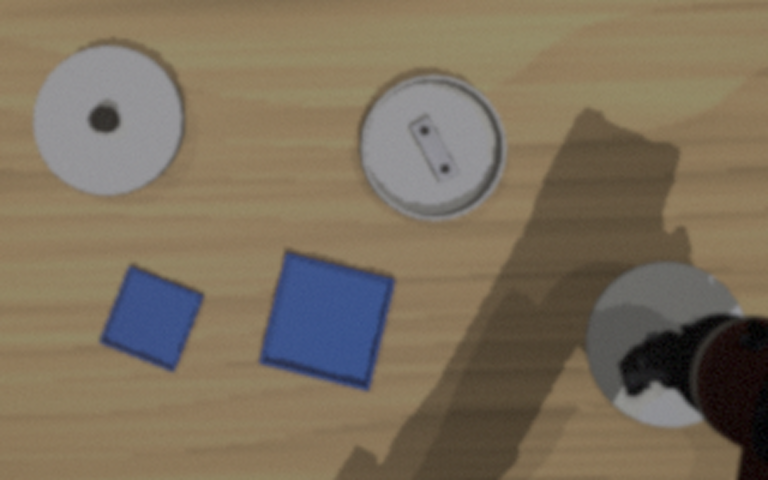

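The clamp bar is in the right tub (crop pixel 435,150), so the bearing is in the left one. I'm laying lid_2 on the bench.

send_rows(
  deltas=[0,0,0.3,0,0,0,0.1,0,0,0.55,0,0,0,0.1,0,0,0.66,0,0,0,0.1,0,0,0.69,0,0,0,0.1,0,0,0.71,0,0,0,0.1,0,0,0.71,0,0,0,0.1],
)

```text
t: 5.95
eef_pos: [0.4411, -0.3007, 0.0193]
tcp_rot: [3.119, 0.369, 0.002]
contact_force: [-1.1, -1.0, -0.4]
finger_gap: 0.0227
gripper_force: 39.4
```

send_rows(
  deltas=[0,0,0.01,0,0,0,0.1,0,0,0.02,0,0,0,0.1,0,0,0.02,0,0,0,0.1],
)

```text
t: 6.32
eef_pos: [0.4406, -0.3006, 0.0158]
tcp_rot: [3.119, 0.369, 0.001]
contact_force: [-1.6, 0.6, 4.3]
finger_gap: 0.0226
gripper_force: 39.9
```

send_rows(
  deltas=[0,0,0,0,0,0,0.4,0,0,0,0,0,0,1,0,0,0,0,0,0,1,0,0,0,0,0,0,1,0,0,-0.2,0,0,0,1,0,0,-0.5,0,0,0,1,0,0,-0.8,0,0,0,1,0,0,-0.8,0,0,0,1],
)

```text
t: 7.32
eef_pos: [0.4424, -0.3016, 0.1391]
tcp_rot: [3.115, 0.369, 0.008]
contact_force: [0.3, 0.1, -1.2]
finger_gap: 0.0855
gripper_force: 0.0
```

Run:
```python
from h import *
s=manip.observe(); print(s["t"],s["eef_pos"],s["qpos"])
print(tool([.6355,.171,.12]))
p,d,C=snap("side","side1.png")
```

```text
7.325 [ 0.44243637 -0.30158194  0.13905958] [ 0.79374308  0.18650773 -0.30891673  1.85162434  0.0640293   1.10637226
 -0.87361255]
[ 1.986595   -2.76355829  0.12196595]
```

View pics/side1.png

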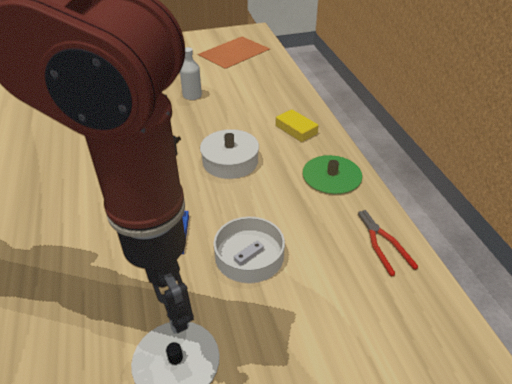

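Lid_2 lies flat with its knob up at (174,353). Next is lid_1.

send_rows(
  deltas=[0.66,-0.92,0,0,0,0,1,0.66,-0.92,0,0,0,0,1,0.66,-0.92,0,0,0,0,1,0.66,-0.92,0,0,0,0,1],
)

```text
t: 7.88
eef_pos: [0.505, -0.1387, 0.1341]
tcp_rot: [-3.116, -0.38, 0.002]
contact_force: [-0.9, 0.1, 0.3]
finger_gap: 0.0851
gripper_force: 0.0
```

send_rows(
  deltas=[0.66,-0.92,0,0,0,0,1,0.66,-0.92,0,0,0,0,1,0.66,-0.92,0,0,0,0,1,0.66,-0.92,0,0,0,0,1],
)

```text
t: 8.38
eef_pos: [0.5684, 0.0176, 0.1341]
tcp_rot: [-3.117, -0.377, 0.002]
contact_force: [-0.7, -1.0, -0.1]
finger_gap: 0.0851
gripper_force: 0.0
```

send_rows(
  deltas=[0.66,-0.92,0,0,0,0,1,0.66,-0.92,0,0,0,0,1,0.66,-0.92,0,0,0,0,1,0.66,-0.92,0,0,0,0,1,0.66,-0.92,0,0,0,0,1],
)

```text
t: 9.0
eef_pos: [0.6323, 0.169, 0.1341]
tcp_rot: [3.119, 0.367, -0.003]
contact_force: [0.2, -0.7, -0.3]
finger_gap: 0.0853
gripper_force: 0.0
```

Run:
```python
from h import *
s=manip.observe(); print(s["t"],s["eef_pos"],s["qpos"])
p,d,C=snap("wrist","w1.png")
h=cv2.cvtColor(p,cv2.COLOR_RGB2HSV)
for c in cv2.findContours((h[...,2]<60).astype(np.uint8),cv2.RETR_EXTERNAL,cv2.CHAIN_APPROX_NONE)[0]:
    if cv2.contourArea(c)>150:
        (u,v),r=cv2.minEnclosingCircle(c); print(u,v,r,d[min(int(v),383),int(u)],onplane("wrist",u,v,.075,C))
print(tool([.6355,.171,.049]))
```

```text
9.0 [0.63234393 0.16904203 0.13407679] [ 0.08864227  0.46746111 -0.55753227  1.54322029  0.25885548  1.20735728
 -1.85041271]
255.5 346.5 258.09405517578125 0.08227151 [0.51848511 0.14070433 0.075     ]
250.5 194.40243530273438 20.892906188964844 0.21180247 [0.63876369 0.17302601 0.075     ]
[ 0.02445595 -0.01153148  0.56932192]
```

send_rows(
  deltas=[0.02,-0.01,0.25,0,0,0,1,0.02,-0.01,0.45,0,0,0,1,0.02,-0.01,0.55,0,0,0,1,0.02,-0.01,0.55,0,0,0,0.6,0.02,-0.01,0.55,0,0,0,0.1,0.02,-0.01,0.55,0,0,0,0.1,0.02,-0.01,0.55,0,0,0,0.1,0.02,-0.01,0.55,0,0,0,0.1],
)

```text
t: 10.05
eef_pos: [0.6358, 0.1739, 0.0541]
tcp_rot: [-3.12, -0.369, -0.003]
contact_force: [-1.9, -1.6, 7.1]
finger_gap: 0.0224
gripper_force: 39.1
```

send_rows(
  deltas=[0,0,-0.1,0,0,0,0.1,0,0,-0.3,0,0,0,0.1,0,0,-0.5,0,0,0,0.1,0,0,-0.5,0,0,0,0.1],
)

```text
t: 10.55
eef_pos: [0.6366, 0.1745, 0.1314]
tcp_rot: [-3.119, -0.369, -0.008]
contact_force: [-0.4, 0.9, -0.6]
finger_gap: 0.0223
gripper_force: 39.2
```

Run:
```python
from h import *
print(tool([.44,.30,.128]))
```

```text
[-1.07893121 -1.11987549  0.01724912]
```

send_rows(
  deltas=[-0.2,-0.2,0,0,0,0,0.1,-0.4,-0.4,0,0,0,0,0.1,-0.54,-0.56,0,0,0,0,0.1,-0.54,-0.56,0,0,0,0,0.1],
)

```text
t: 11.05
eef_pos: [0.5342, 0.2385, 0.1276]
tcp_rot: [-3.119, -0.376, 0.002]
contact_force: [0.5, -0.7, -1.6]
finger_gap: 0.0225
gripper_force: 39.3
```

send_rows(
  deltas=[-0.2,-0.2,0,0,0,0,0.1,-0.4,-0.4,0,0,0,0,0.1,-0.54,-0.56,0,0,0,0,0.1,-0.54,-0.56,0,0,0,0,0.1,-0.54,-0.56,0.3,0,0,0,0.1,-0.54,-0.56,0.5,0,0,0,0.1,-0.54,-0.56,0.6,0,0,0,0.1,-0.54,-0.56,0.6,0,0,0,0.1],
)

```text
t: 12.05
eef_pos: [0.4384, 0.2985, 0.0371]
tcp_rot: [3.119, 0.368, -0.003]
contact_force: [0.7, -0.6, -0.1]
finger_gap: 0.0224
gripper_force: 39.4
```

Run:
```python
from h import *
s=manip.observe(); print(s["t"],s["eef_pos"],s["qpos"])
p,d,C=snap("top","top2.png")
g=p[150:350,130:450,::-1]; cv2.imwrite("pics/top2c.png",cv2.resize(p[150:300,100:300,::-1],None,fx=4,fy=4,interpolation=2))
```

```text
12.05 [0.43840819 0.2984878  0.03713435] [-0.11242746  0.36177947 -0.65661832  1.93120952  0.27044978  0.93857518
 -2.23553434]
```

View pics/top2c.png

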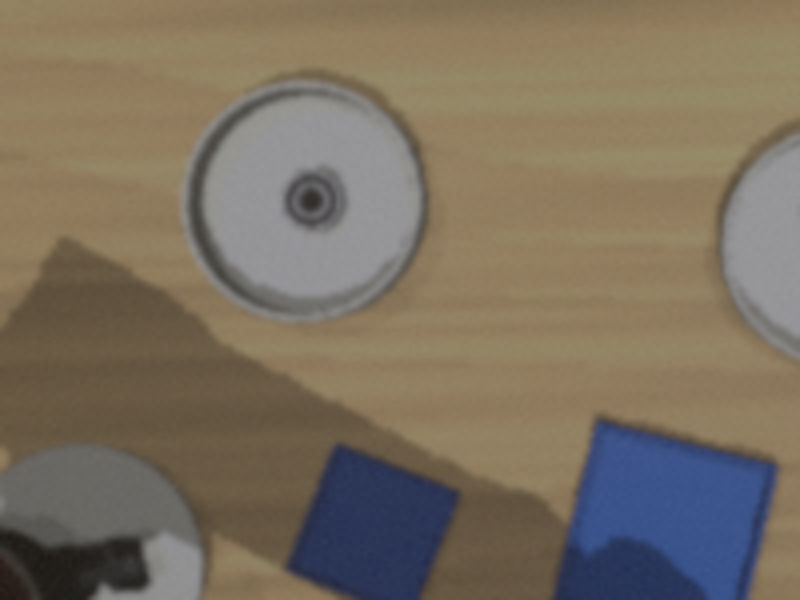

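The bearing is in the left tub at crop (312,200), which is image pixel (178,200). I'm putting lid_1 down.

send_rows(
  deltas=[0,0,0.06,0,0,0,0.1,0,0,0.1,0,0,0,0.1,0,0,0.12,0,0,0,0.1,0,0,0.13,0,0,0,0.1,0,0,0.13,0,0,0,0.1],
)

```text
t: 12.72
eef_pos: [0.4383, 0.2992, 0.0184]
tcp_rot: [-3.12, -0.37, 0.0]
contact_force: [-0.0, 0.2, -0.2]
finger_gap: 0.023
gripper_force: 39.4
```

Run:
```python
from h import *
C=cam("top"); print(onplane("top",177.7,199.8,.018,C))
```

```text
[0.63697927 0.17053547 0.018     ]
```

send_rows(
  deltas=[0,0,0.004,0,0,0,0.1,0,0,0.004,0,0,0,0.4,0,0,0,0,0,0,1,0,0,0,0,0,0,1,0,0,0,0,0,0,1,0,0,-0.2,0,0,0,1,0,0,-0.5,0,0,0,1,0,0,-0.8,0,0,0,1,0,0,-0.8,0,0,0,1],
)

```text
t: 13.85
eef_pos: [0.44, 0.3006, 0.1419]
tcp_rot: [-3.118, -0.369, -0.009]
contact_force: [0.4, 0.4, -0.6]
finger_gap: 0.0854
gripper_force: 0.0
```

send_rows(
  deltas=[0.55,0.57,0,0,0,0,0.6,0.55,0.57,0,0,0,0,0.6,0.55,0.57,0,0,0,0,0.6,0.55,0.57,0,0,0,0,0.6],
)

```text
t: 14.35
eef_pos: [0.5378, 0.2354, 0.1373]
tcp_rot: [-3.12, -0.369, 0.003]
contact_force: [-1.5, 0.9, 0.6]
finger_gap: 0.0513
gripper_force: 0.0
```

send_rows(
  deltas=[0.54,0.57,0,0,0,0,0.6,0.54,0.57,0,0,0,0,0.6,0.54,0.57,0,0,0,0,0.6,0.54,0.57,0,0,0,0,0.6,0.54,0.57,0,0,0,0,0.6],
)

```text
t: 14.98
eef_pos: [0.6359, 0.1731, 0.1385]
tcp_rot: [-3.119, -0.374, 0.0]
contact_force: [0.5, -0.4, 0.2]
finger_gap: 0.0511
gripper_force: 0.0
```

Run:
```python
from h import *
s=manip.observe(); print(s["t"],s["eef_pos"],s["finger_gap"])
p,d,C=snap("wrist","w2.png")
c,Rm,t=C; uv=lambda P:(lambda q:(q[0]/q[2]*c["fx"]+c["cx"],q[1]/q[2]*c["fy"]+c["cy"]))(Rm@np.array(P)+t)
u0,v0=uv([.637,.1705,.018]); print(u0,v0)
h=cv2.cvtColor(p,cv2.COLOR_RGB2HSV); m=np.zeros(p.shape[:2],np.uint8); cv2.circle(m,(int(u0),int(v0)),40,1,-1)
q=((h[...,2]<70)&(m>0)).astype(np.uint8)
for k in cv2.findContours(q,cv2.RETR_EXTERNAL,cv2.CHAIN_APPROX_NONE)[0]:
    if cv2.contourArea(k)>100: (u,v),r=cv2.minEnclosingCircle(k); print(u,v,r,onplane("wrist",u,v,.018,C))
print(tool([.637,.1705,.008]))
```

```text
14.975 [0.63592156 0.17312085 0.13850868] 0.0510773341018148
257.4073230115577 179.5420890730943
257.3254089355469 181.26455688476562 16.374391555786133 [0.63549803 0.17020106 0.018     ]
[0.00208164 0.01652516 0.87070888]
```

View pics/w2.png

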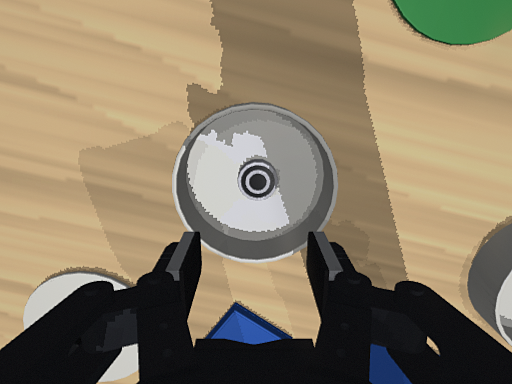

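The bearing is at (257,181) in the wrist view, centred in the tub. I'm going down to take it.

send_rows(
  deltas=[-0.003,0.012,0.3,0,0,0,0.65,-0.003,0.012,0.55,0,0,0,0.65,-0.003,0.012,0.75,0,0,0,0.65,-0.003,0.012,0.84,0,0,0,0.65,-0.003,0.012,0.84,0,0,0,0.65],
)

```text
t: 15.65
eef_pos: [0.6366, 0.1697, 0.0122]
tcp_rot: [-3.12, -0.371, 0.001]
contact_force: [-0.9, 0.5, -0.5]
finger_gap: 0.0553
gripper_force: 0.0
```

send_rows(
  deltas=[0,0,0.027,0,0,0,0.6,0,0,0.027,0,0,0,0.2,0,0,0.027,0,0,0,0.2,0,0,0.027,0,0,0,0.2,0,0,0.027,0,0,0,0.2],
  squeeze=40,
)

```text
t: 16.27
eef_pos: [0.6379, 0.1695, 0.0095]
tcp_rot: [-3.12, -0.369, -0.002]
contact_force: [-1.0, 0.5, 6.1]
finger_gap: 0.0328
gripper_force: 39.7
```

send_rows(
  deltas=[0,0,-0.15,0,0,0,0.2,0,0,-0.4,0,0,0,0.2,0,0,-0.7,0,0,0,0.2,0,0,-0.7,0,0,0,0.2],
)

```text
t: 16.77
eef_pos: [0.6396, 0.1705, 0.1191]
tcp_rot: [-3.119, -0.37, -0.012]
contact_force: [-0.1, -0.3, -1.5]
finger_gap: 0.0328
gripper_force: 39.8
```

Run:
```python
from h import *
print(tool([.448,-.0212,.115]))
```

```text
[-1.54108076  0.94394386  0.01476722]
```

send_rows(
  deltas=[-0.25,0.15,0,0,0,0,0.2,-0.5,0.3,0,0,0,0,0.2,-0.77,0.47,0,0,0,0,0.2,-0.77,0.47,0,0,0,0,0.2],
)

```text
t: 17.27
eef_pos: [0.5393, 0.0703, 0.1133]
tcp_rot: [3.118, 0.364, -0.003]
contact_force: [0.2, 0.4, -0.1]
finger_gap: 0.0325
gripper_force: 39.8
```

send_rows(
  deltas=[-0.25,0.15,0,0,0,0,0.2,-0.5,0.3,0,0,0,0,0.2,-0.77,0.47,0,0,0,0,0.2,-0.77,0.47,0,0,0,0,0.2,-0.77,0.47,0.2,0,0,0,0.2,-0.77,0.47,0.4,0,0,0,0.2,-0.77,0.47,0.55,0,0,0,0.2,-0.77,0.47,0.55,0,0,0,0.2],
)

```text
t: 18.27
eef_pos: [0.445, -0.0206, 0.0298]
tcp_rot: [-3.118, -0.372, 0.004]
contact_force: [-0.7, 0.5, 0.1]
finger_gap: 0.0324
gripper_force: 39.9
```

Run:
```python
from h import *
s=manip.observe(); print(s["eef_pos"],tool([.448,-.0212,.0100]),s["finger_gap"])
```

```text
[ 0.44498518 -0.02061961  0.02978621] [0.01892141 0.00873467 0.13184972] 0.032369861371191085
```

send_rows(
  deltas=[0.015,0,0.06,0,0,0,0.2,0.015,0,0.1,0,0,0,0.2,0.015,0,0.125,0,0,0,0.2,0.015,0,0.132,0,0,0,0.2,0.015,0,0.132,0,0,0,0.2],
)

```text
t: 18.9
eef_pos: [0.4478, -0.0213, 0.0111]
tcp_rot: [3.12, 0.369, 0.0]
contact_force: [0.3, 0.4, -0.8]
finger_gap: 0.0326
gripper_force: 39.9
```

send_rows(
  deltas=[0,0,0.008,0,0,0,0.2,0,0,0.01,0,0,0,0.2,0,0,0.01,0,0,0,0.2],
)

```text
t: 19.27
eef_pos: [0.4477, -0.0213, 0.0095]
tcp_rot: [-3.12, -0.369, -0.0]
contact_force: [-0.4, 0.0, -0.4]
finger_gap: 0.0329
gripper_force: 39.9
```

send_rows(
  deltas=[0,0,0,0,0,0,0.5,0,0,0,0,0,0,0.6,0,0,0,0,0,0,0.6,0,0,-0.1,0,0,0,0.6,0,0,-0.4,0,0,0,0.6,0,0,-0.8,0,0,0,0.6,0,0,-0.8,0,0,0,0.6],
)

```text
t: 20.15
eef_pos: [0.4508, -0.0211, 0.1349]
tcp_rot: [3.117, 0.369, 0.013]
contact_force: [-0.5, -0.8, -0.1]
finger_gap: 0.051
gripper_force: 0.0
```

send_rows(
  deltas=[0.6,0.9,-0.5,0,0,0,0.6,0.6,0.9,-0.5,0,0,0,0.6,0.6,0.9,-0.5,0,0,0,0.6,0.6,0.9,-0.5,0,0,0,0.6,0.6,0.9,-0.5,0,0,0,0.6],
)

```text
t: 20.78
eef_pos: [0.5661, -0.1308, 0.204]
tcp_rot: [-3.119, -0.37, 0.002]
contact_force: [-0.1, 1.1, -0.7]
finger_gap: 0.0515
gripper_force: 0.0
```

Run:
```python
from h import *
s=manip.observe(); print(s["t"],s["eef_pos"])
p,d,C=snap("top","top3.png"); q,_,_=snap("side","side3.png")
a=cv2.resize(p[150:350,70:430,::-1],(800,444))[:, :560]; a=cv2.resize(p[150:350,90:450,::-1],(540,300)); b=cv2.resize(q[:,:,::-1],(400,300)); b=b[:,:260]
cv2.imwrite("pics/end.png",np.vstack([np.hstack([a,b]),np.zeros((0,800,3),np.uint8)]))
```

```text
20.775 [ 0.56614426 -0.13080043  0.20399125]
```

View pics/end.png

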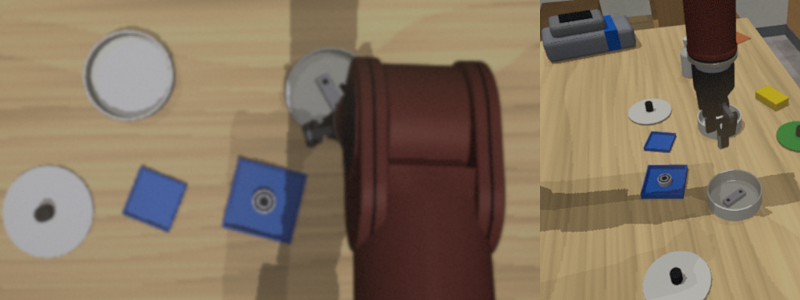

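The picture shows the bearing flat in the large tray (263,201) and both lids flat with their knobs up.

```bash
python3 -c "
from cell import manip; print(manip.job_done())"
```

```text
the job is handed in; nothing more can be done
None
```

The bearing was in the left tub and now lies flat in the larger blue tray, both lids lie flat on the bench knob up, and I handed the job in at about 21 s of the 64 s allowed; the hand-in returned no verdict.

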